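# Show the glaze plan: doorway in blue

### The arm

A 6-joint arm with a two-finger parallel gripper is mounted at the origin on the work surface. World frame = base frame: x ahead of the robot, y to its left, z up, the work surface at z = 0. Lengths are in m, angles in degrees, forces in N, time in s.
With the tool pointing down it reaches from about 0.375 to 0.9 m from the base axis. Payload 3.1 kg.
Tool frame: the origin (TCP) lies between the finger pads, 19 mm behind the fingertips; this is the grasp point; z points along the fingers, y is the line along which they close (so a half turn about z gives the same grasp; the last joint's range is limited). The gripper opens to 87 mm and grips with 3 to 60 N. Pads are 19 mm wide; open, the fingers measure 117 mm over their backs; the gripper's body (75 mm by 190 mm) begins 51 mm behind the grasp point.
Start: joints at [-78.753, 30.224, 82.088, -0, 67.689, -10.227], TCP at [0.229, -0.582, 0.241] pointing down, gripper open.
Joint ranges: [-176.69, 176.69], [-43.24, 126.21], [12.49, 139.97], [-82, 262], [0, 151.66], [-163.58, 163.58]. Speed limits (degrees/s): [159.86, 159.86, 180, 180, 180, 180].

### API

Orientations are given as a 3x3 rotation matrix whose columns are the frame's x, y, z axes.
In Python, from rig import bot, viewer, ticket gives the robot as it stands.
- The arm moves only by the tool servo_tool, never from a script. Its argument "targets" is a list of rows, each an object with "offset": the shift along the tool's x, y, z in m, a list of three; "dr": the turn, a rotation vector about the tool's x, y, z in degrees, a list of three. In form: [{"offset": [x, y, z], "dr": [ax, ay, az]}, ...]. A call has 1 to 20 rows; each row is the pose to reach, as a shift and turn from the pose commanded when the call began, along the tool's axes at that moment; what a row does not reach only later rows make up. A row lasts 1/12 s, in which the tool goes at most 41.7 mm and 7.16 degrees, less where a joint would pass 70% of its speed; a pose out of reach is approached as far as the arm can. A call with a gripper value outside its range is refused whole. "gripper" is the gripper command: -1 is fully open, 1 is shut, values between are in proportion, set as the call begins (left out, the last holds). The fingers move at their own pace and stop on an object; the grip force is fixed at half the most. Time passes only in rows, so rows that repeat a pose let the fingers close. It gives the time, the measured TCP pose, the force, the opening and the grip force at its end, in the units of the state.
- bot.read_state(): the state, without advancing time (a new reading comes with each control period).
- viewer.capture(name): name is "scene" or "top"; returns a dict with "color" (480x640x3 uint8, red, green, blue), "camera_matrix" (3x3 intrinsics, pixels), "R" (3x3) and "t" (3): a world point X has camera coordinates R X + t. Camera axes: x right, y down, z forward; pixel columns grow to the right and rows downward; lengths in m; the calibration is good to about 2 mm. A picture is of the moment at which its call begins. There is no depth.
- ticket.hand_in(): hands the job in; it is judged then, once.
The state is a dict: "time_s": time; "joint_positions": joint angles; "qvel": joint speeds; "tau": joint torques, N m; "position": TCP position; "tcp_rot": TCP orientation; "force": force on the tool from outside, world axes, zero at the start; "moment": the same for the moment, N m; "opening": opening from 0.0 (shut) to 1.0 (fully open); "grasp_force": force on a finger pad.
Only numpy, scipy, OpenCV 4.12 (cv2) and the standard library are available. Lean on these libraries where they do the work, as an engineer would, in place of code of your own. Each camera call takes 0.05 s, during which the arm holds its last target. There are 200 camera calls.

### The job

Turn the banding wheel by pushing its wooden peg with the outside of the fingers, never taking the peg between them, until the doorway of the clay house lines up with the yellow pointer on the wheel's foot. Then show a colleague which glaze goes where: point at the doorway, fingertips a couple of centimetres in front of it, for two seconds, and after that at the blue glaze jar, a couple of centimetres straight above the middle of its lid, for two seconds, and finish still pointing there. Do not touch the soft clay house or any jar, leave the bowl and the modelling tool alone, and leave the wheel lined up.

Things in the scene. Friction and masses are not known exactly. Their poses are not given: they have to be found in the camera images.
- wheel (a joint): turn of the banding wheel's disc in rad: 0 when the doorway lines up with the pointer, positive when the disc is turned counter-clockwise seen from above; stops at -1.2 and 2.0. It starts between 0.6 and 1.5. Stiff bearing (about 2 N at the peg): it stays where it is left.
- wheel_base: fixed dark steel foot of the banding wheel; origin on the table on the wheel's axis, z up. Its yellow pointer, 14 mm wide, runs out along its own -x axis and ends in an upright tab from 134 to 160 mm from the axis, 20 mm wide, 49 mm high. The aluminium disc above it has radius 125 mm and its top lies 55 mm above the table.
- peg: upright dark wooden peg fixed on the disc, 14 mm diameter, 45 mm tall (its top 100 mm above the table), 108 mm from the wheel's axis, straight behind the house as seen from its doorway; origin at the centre of its foot, on top of the disc.
- house: small grey clay house stuck to the middle of the disc, turning with it: 80 mm long (x), 64 mm wide, gabled roof with ridge along x, 90 mm long and 75 mm wide over the eaves, ridge about 80 mm above the disc. Origin on the wheel's axis on top of the disc; its own -x axis points out of the doorway, +x towards the peg, z up.
- doorway (a point): centre of the terracotta doorway, 24 mm wide, 46 mm high, in one gable end of the house: on the face, 42 mm from the wheel's axis and 22 mm above the disc. A terracotta doorstep 6 mm high reaches 13 mm out in front, and from it a flat terracotta garden path, 26 mm wide, runs straight out to 10 mm from the disc's edge. Same axes as the house: -x points straight out.
- jar_blue: closed blue glaze jar: white jar with blue lid and blue band, 56 mm diameter, 75 mm tall to the top of the lid, standing loose; origin at the centre of its underside, z up. The jars' places are swapped between starts.
- jar_green: closed green glaze jar: white jar with green lid and green band, 56 mm diameter, 75 mm tall to the top of the lid, standing loose; origin at the centre of its underside, z up. The jars' places are swapped between starts.
- jar_yellow: closed yellow glaze jar: white jar with yellow lid and yellow band, 56 mm diameter, 75 mm tall to the top of the lid, standing loose; origin at the centre of its underside, z up. The jars' places are swapped between starts.
- bowl: loose white ceramic bowl, 110 mm across, 60 mm tall; origin at the centre of its underside. Bystander.
- clay_tool: loose modelling tool lying on the table, about 163 mm long along its own x, 12 mm thick: wooden handle to -x, steel blade to +x; origin on the table under its middle. Bystander.
Not all that is in view belongs to the job. Of the things that look like the jar_blue, take the one that is nearest to the robot's base at the start.

How it is judged:
By the outcome, as a careful person would: the job done as asked, in the order asked, and still so for the second after the job is handed in, with the robot touching nothing.
It also fails if it takes over 64 s, if anything falls off the work surface, if the arm or the gripper's body presses on something with over 40 N, if the wrist force passes 120 N, or if a joint passes its speed limit or range.

## Working session

There is one attempt and no reset: what is moved stays moved. The work goes in short steps, Python scripts to look and compute and a tool call to move; the robot and the scene stay as the last step left them, time stands still between calls to the robot, and variables do not carry over. Pictures are saved under pics/ and viewed, at most 10 in all, crops included, and the job is handed in when it is done.

Besides the shell and the picture viewer there is one more tool, called after "Request:" in YAML: its name, and indented under it one key for each argument. servo_tool: Moves the arm, as the interface text tells. Its arguments: {"type":"object","properties":{"targets":{"type":"array"},"gripper":{"type":"number"}},"required":["targets"]}

```bash
mkdir -p pics; python3 - <<'E'
from rig import bot, viewer
import cv2,pickle
d={}
for n in("scene","top"):
    c=viewer.capture(n); d[n]=c
    cv2.imwrite(f"pics/{n}0.png",c["color"][:,:,::-1])
    print(n,c["camera_matrix"],c["R"],c["t"])
pickle.dump(d,open("c0.pkl","wb"))
s=bot.read_state();print(s["time_s"],s["position"],s["tcp_rot"],s["force"])
E
```

```text
scene [[508.26424739   0.         317.73483732]
 [  0.         508.26424739 241.00243122]
 [  0.           0.           1.        ]] [[ 0.811729    0.58393368  0.01083926]
 [ 0.49734755 -0.68139761 -0.53697553]
 [-0.30617225  0.44126948 -0.84352818]] [-0.42341783 -0.22097868  1.42322212]
top [[531.60241144   0.         312.2566107 ]
 [  0.         531.60241144 236.97088851]
 [  0.           0.           1.        ]] [[ 0.02304221 -0.99965217  0.01282935]
 [-0.99354766 -0.02432318 -0.11077652]
 [ 0.11105004 -0.01019404 -0.99376253]] [-0.02989078  0.54160606  1.39688638]
0.1 [ 0.22870159 -0.58096725  0.24037115] [[ 9.30569400e-01  3.66115328e-01 -3.97612077e-04]
 [ 3.66115383e-01 -9.30567423e-01  1.94896889e-03]
 [ 3.43542540e-04 -1.95922271e-03 -9.99998022e-01]] [0.04886533 0.11721712 0.49810305]
```

View pics/scene0.png

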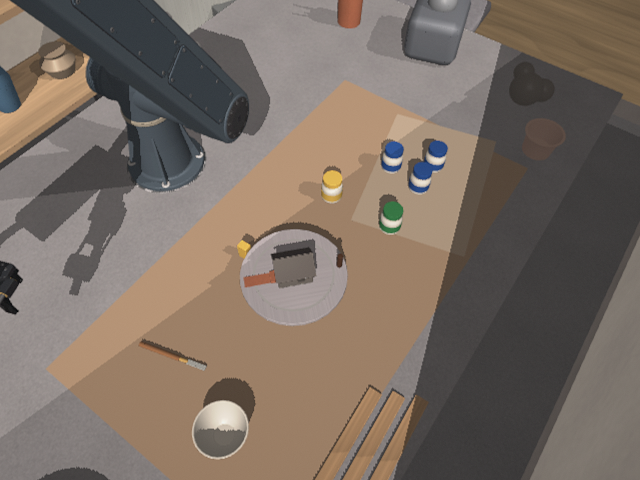

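View pics/top0.png

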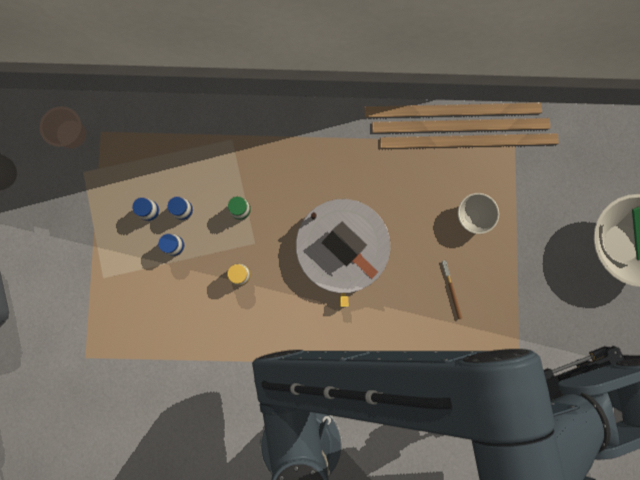

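Both views show the wheel (top 343,246), its pointer tab (344,301), the peg (313,216) and three blue jars (top 145,208; 179,207; 171,243). I'll zoom in to measure.

```bash
cat > h.py <<'E'
import numpy as np
def ray(c,u,v,z):
    R=np.array(c["R"]);t=np.array(c["t"]);K=np.array(c["camera_matrix"])
    o=-R.T@t; d=R.T@np.linalg.solve(K,[u,v,1.])
    return o+d*(z-o[2])/d[2]
def proj(c,X):
    p=np.array(c["camera_matrix"])@(np.array(c["R"])@np.array(X)+np.array(c["t"])); return p[:2]/p[2]
E
python3 - <<'E'
import pickle,cv2,numpy as np
from h import *
d=pickle.load(open("c0.pkl","rb"));c=d["top"]
for n,u,v,z in [("disc",343,246,.055),("tab",344.5,301,.049),("peg",313,216,.1),("b1",145,207.5,.075),("b2",179,206.5,.075),("b3",170.5,243,.075),("gr",238,206,.075),("ye",238,273,.075)]:
    print(n,ray(c,u,v,z).round(4))
im=c["color"][:,:,::-1]
a=cv2.resize(im[195:315,285:400],None,fx=4.8,fy=4.8,interpolation=cv2.INTER_CUBIC)
s=d["scene"]["color"][:,:,::-1]
cv2.imwrite("pics/crop.png",a)
b=cv2.resize(s[120:250,310:460],None,fx=4,fy=4,interpolation=cv2.INTER_CUBIC)
cv2.imwrite("pics/crop2.png",b)
# blue lids
h=cv2.cvtColor(im.copy(),cv2.COLOR_BGR2HSV);m=cv2.inRange(h,(105,120,60),(125,255,255))
print([ (x[4],q.round(1)) for x,q in zip(*cv2.connectedComponentsWithStats(m)[2:]) if x[4]>60])
E
```

```text
disc [ 0.5175 -0.0983  0.055 ]
tab [ 0.3736 -0.105   0.049 ]
peg [ 0.5885 -0.017   0.1   ]
b1 [0.6037 0.4209 0.075 ]
b2 [0.6086 0.3328 0.075 ]
b3 [0.5125 0.3498 0.075 ]
gr [0.6138 0.1793 0.075 ]
ye [0.4391 0.1725 0.075 ]
[(np.int32(306378), array([319.9, 239.6])), (np.int32(257), array([176.7, 205.8])), (np.int32(265), array([141.7, 206.7])), (np.int32(266), array([167.8, 243.2]))]
```

View pics/crop.png

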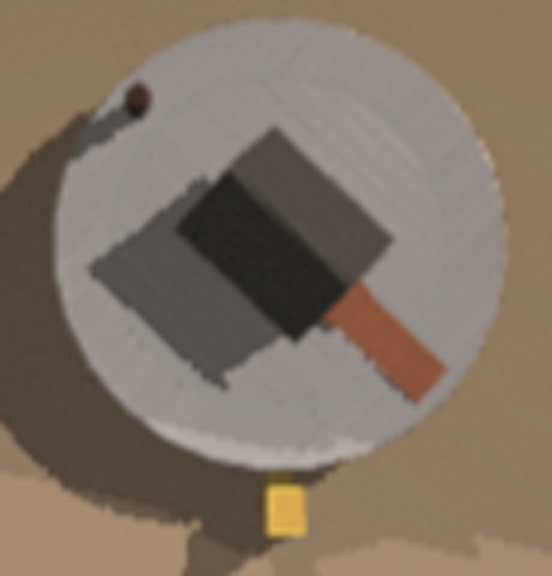

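The crop shows the peg top at (140,97), the path end at (432,387), the tab at (286,511) and the disc centre at (280,244) in crop pixels. The wheel is at about +43°, so the peg has to be pushed clockwise from its +y side.

```bash
cat >> h.py <<'E'
from scipy.spatial.transform import Rotation as Ro, Slerp
import json
def plan(s,P,R,n,hold=0):
    """rows from state s to world TCP P, rot R in n smooth rows"""
    p0=np.array(s["position"]);R0=np.array(s["tcp_rot"])
    o=R0.T@(np.array(P)-p0); w=Ro.from_matrix(R0.T@R).as_rotvec(degrees=True)
    print("offset",o.round(4),"dr",w.round(2))
    rows=[]
    for k in range(1,n+1):
        f=k/n; f=f*f*(3-2*f)
        rows.append({"offset":[round(x,4) for x in (f*o).tolist()],"dr":[round(x,1) for x in (f*w).tolist()]})
    print(json.dumps(rows+[rows[-1]]*hold))
def down(a):
    c,s_=np.cos(a),np.sin(a); return np.array([[c,s_,0],[s_,-c,0],[0,0,-1.]])
E
python3 - <<'E'
import pickle
from rig import bot
from h import *
c=pickle.load(open("c0.pkl","rb"))["top"]
g=lambda x,y,z: ray(c,285+(x+.5)/4.8-.5,195+(y+.5)/4.8-.5,z)
ax=g(280,244,.055);tab=g(286,511,.049);peg=g(138,97,.1);pe=g(432,387,.056);ps=g(342.5,300,.056)
an=lambda v:np.degrees(np.arctan2(v[1],v[0]))
print(ax,tab,peg,pe); print("base",an(ax-tab),np.linalg.norm((ax-tab)[:2]),"peg",an(peg-ax),np.linalg.norm((peg-ax)[:2]),"path",an(ax-pe),an(ps-pe))
for n,u,v in [("b1",141.7,206.7),("b2",176.7,205.8),("b3",167.8,243.2)]: print(n,ray(c,u+2,v,.07))
s=bot.read_state(); a=np.radians(45)
t=np.array([np.sin(a),-np.cos(a)])
P=peg[:2]-.052*t
print(P); plan(s,[*P,.2],down(a),18,2)
E
```

```text
[ 0.51893721 -0.09811089  0.055     ] [ 0.37345258 -0.1042277   0.049     ] [ 0.5916077  -0.01779697  0.1       ] [ 0.44249637 -0.18232402  0.056     ]
base 2.4075472446738733 0.14561316097439184 peg 47.860242448180635 0.10831125590780548 path 47.769757824623234 46.88067067466709
b1 [0.60657434 0.42597134 0.07      ]
b2 [0.61125916 0.33487342 0.07      ]
b3 [0.51239628 0.35291148 0.07      ]
[0.55483815 0.01897259]
offset [ 0.5231 -0.4388  0.0414] dr [ -0.11  -0.04 -23.52]
[{"offset": [0.0047, -0.0039, 0.0004], "dr": [-0.0, -0.0, -0.2]}, {"offset": [0.0179, -0.015, 0.0014], "dr": [-0.0, -0.0, -0.8]}, {"offset": [0.0388, -0.0325, 0.0031], "dr": [-0.0, -0.0, -1.7]}, {"offset": [0.066, -0.0554, 0.0052], "dr": [-0.0, -0.0, -3.0]}, {"offset": [0.0987, -0.0828, 0.0078], "dr": [-0.0, -0.0, -4.4]}, {"offset": [0.1356, -0.1138, 0.0107], "dr": [-0.0, -0.0, -6.1]}, {"offset": [0.1758, -0.1475, 0.0139], "dr": [-0.0, -0.0, -7.9]}, {"offset": [0.2181, -0.183, 0.0173], "dr": [-0.0, -0.0, -9.8]}, {"offset": [0.2616, -0.2194, 0.0207], "dr": [-0.1, -0.0, -11.8]}, {"offset": [0.305, -0.2558, 0.0241], "dr": [-0.1, -0.0, -13.7]}, {"offset": [0.3473, -0.2913, 0.0275], "dr": [-0.1, -0.0, -15.6]}, {"offset": [0.3875, -0.325, 0.0307], "dr": [-0.1, -0.0, -17.4]}, {"offset": [0.4245, -0.356, 0.0336], "dr": [-0.1, -0.0, -19.1]}, {"offset": [0.4571, -0.3834, 0.0362], "dr": [-0.1, -0.0, -20.6]}, {"offset": [0.4844, -0.4063, 0.0383], "dr": [-0.1, -0.0, -21.8]}, {"offset": [0.5052, -0.4238, 0.04], "dr": [-0.1, -0.0, -22.7]}, {"offset": [0.5185, -0.4349, 0.041], "dr": [-0.1, -0.0, -23.3]}, {"offset": [0.5231, -0.4388, 0.0414], "dr": [-0.1, -0.0, -23.5]}, {"offset": [0.5231, -0.4388, 0.0414], "dr": [-0.1, -0.0, -23.5]}, {"offset": [0.5231, -0.4388, 0.0414], "dr": [-0.1, -0.0, -23.5]}]
```

View pics/crop2.png

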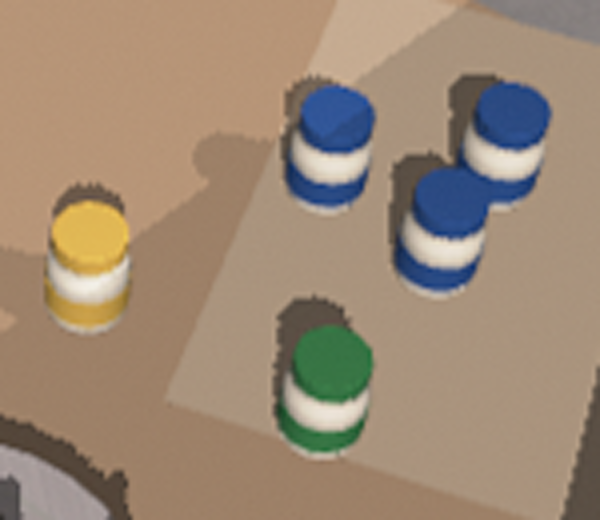

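The crop shows three equal blue jars. The upper-left one (lid at crop 338,118) is b3 in the top view, at about (0.512, 0.351). It is nearest to the base (0.62 m, against 0.70 and 0.74). Moving to the peg.

Request:
servo_tool:
  gripper: 1
  targets:
    - {"offset": [0.005,-0.004,0],"dr": [0,0,0]}
    - {"offset": [0.018,-0.015,0.001],"dr": [0,0,-1]}
    - {"offset": [0.039,-0.033,0.003],"dr": [0,0,-2]}
    - {"offset": [0.066,-0.055,0.005],"dr": [0,0,-3]}
    - {"offset": [0.096,-0.081,0.008],"dr": [0,0,-4.4]}
    - {"offset": [0.127,-0.107,0.011],"dr": [0,0,-6]}
    - {"offset": [0.158,-0.133,0.013],"dr": [0,0,-7.5]}
    - {"offset": [0.189,-0.159,0.015],"dr": [0,0,-9]}
    - {"offset": [0.22,-0.185,0.017],"dr": [0,0,-10.5]}
    - {"offset": [0.251,-0.211,0.019],"dr": [0,0,-12]}
    - {"offset": [0.282,-0.237,0.021],"dr": [0,0,-13.5]}
    - {"offset": [0.313,-0.263,0.023],"dr": [0,0,-15]}
    - {"offset": [0.344,-0.289,0.025],"dr": [0,0,-16.5]}
    - {"offset": [0.375,-0.315,0.027],"dr": [0,0,-18]}
    - {"offset": [0.406,-0.341,0.03],"dr": [0,0,-19]}
    - {"offset": [0.437,-0.367,0.033],"dr": [0,0,-20]}
    - {"offset": [0.468,-0.393,0.036],"dr": [0,0,-21.5]}
    - {"offset": [0.495,-0.415,0.039],"dr": [0,0,-22.5]}
    - {"offset": [0.514,-0.431,0.04],"dr": [0,0,-23.5]}
    - {"offset": [0.523,-0.439,0.041],"dr": [0,0,-23.5]}

```text
time_s: 1.77
position: [0.5556, 0.0218, 0.2]
tcp_rot: [[0.705, 0.709, 0.0], [0.709, -0.705, 0.001], [0.001, -0.0, -1.0]]
force: [0.1, -0.7, -0.1]
opening: 0.008
grasp_force: 0.0
```

Request:
servo_tool:
  targets:
    - {"offset": [0,0,0.01],"dr": [0,0,0]}
    - {"offset": [0,0,0.03],"dr": [0,0,0]}
    - {"offset": [0,0,0.055],"dr": [0,0,0]}
    - {"offset": [0,0,0.08],"dr": [0,0,0]}
    - {"offset": [0,0,0.097],"dr": [0,0,0]}
    - {"offset": [0,0,0.103],"dr": [0,0,0]}
    - {"offset": [0,0,0.103],"dr": [0,0,0]}
    - {"offset": [0,0,0.103],"dr": [0,0,0]}

```text
time_s: 2.43
position: [0.5545, 0.0174, 0.0973]
tcp_rot: [[0.708, 0.706, -0.001], [0.706, -0.708, -0.0], [-0.001, -0.0, -1.0]]
force: [0.5, -0.1, -0.7]
opening: 0.006
grasp_force: 0.0
```

```bash
python3 - <<'E'
from rig import bot, viewer
import cv2
from h import *
s=bot.read_state();print(s["position"],s["joint_positions"],s["time_s"],s["force"])
c=viewer.capture("top");cv2.imwrite("pics/top1.png",cv2.resize(c["color"][150:330,250:430,::-1],None,fx=3.3,fy=3.3,interpolation=cv2.INTER_CUBIC))
ax=np.array([.5189,-.0981])
p=np.array(s["position"])[:2]-ax
print(np.linalg.norm(p),np.degrees(np.arctan2(p[1],p[0])))
# rigid rotation about axis, cw by phi
def pose(phi,a0=np.radians(45)):
    r=.108; a=a0-phi
    return a
# tool-center angle lead when in contact: peg ang + atan(.022/.108)
print(np.degrees(np.arctan2(.022,.108)))
def rows(s,angs,r):
    p0=np.array(s["position"]);R0=np.array(s["tcp_rot"]);lead=np.arctan2(.022,.108)
    for pegang in angs:
        al=np.radians(pegang); P=np.array([*(ax+r*np.array([np.cos(al+lead),np.sin(al+lead)])),p0[2]])
        print((R0.T@(P-p0)).round(3).tolist(), Ro.from_matrix(R0.T@down(al)).as_rotvec(degrees=True).round(1)[2])
rows(s,np.arange(62,12,-3),.1102)
E
```

```text
[0.55449277 0.01740513 0.09728154] [-9.73699681e+00  3.68705898e+01  9.89869256e+01 -1.90827999e-02
  4.41749670e+01  3.53816576e+01] 2.4333 [ 0.52476513 -0.08481666 -0.69003422]
0.12086471502830529 72.8733787631692
11.51383118448701
[-0.01, 0.004, 0.0] -17.1
[-0.007, 0.009, 0.0] -14.1
[-0.005, 0.014, -0.0] -11.1
[-0.003, 0.02, -0.0] -8.1
[-0.001, 0.025, -0.0] -5.1
[0.0, 0.031, -0.0] -2.1
[0.002, 0.036, -0.0] 0.9
[0.002, 0.042, -0.0] 3.9
[0.003, 0.048, -0.0] 6.9
[0.003, 0.054, -0.0] 9.9
[0.003, 0.059, -0.0] 12.9
[0.003, 0.065, -0.0] 15.9
[0.003, 0.071, -0.0] 18.9
[0.002, 0.077, -0.0] 21.9
[0.0, 0.082, -0.0] 24.9
[-0.001, 0.088, -0.0] 27.9
[-0.003, 0.093, -0.0] 30.9
```

Request:
servo_tool:
  targets:
    - {"offset": [0,0.006,0],"dr": [0,0,0]}
    - {"offset": [0,0.014,0],"dr": [0,0,0]}
    - {"offset": [0,0.02,0],"dr": [0,0,0]}
    - {"offset": [0,0.025,0],"dr": [0,0,0]}
    - {"offset": [0.001,0.031,0],"dr": [0,0,0]}
    - {"offset": [0.002,0.036,0],"dr": [0,0,1]}
    - {"offset": [0.002,0.042,0],"dr": [0,0,4]}
    - {"offset": [0.003,0.048,0],"dr": [0,0,7]}
    - {"offset": [0.003,0.054,0],"dr": [0,0,10]}
    - {"offset": [0.003,0.059,0],"dr": [0,0,13]}
    - {"offset": [0.003,0.065,0],"dr": [0,0,16]}
    - {"offset": [0.003,0.071,0],"dr": [0,0,19]}
    - {"offset": [0.002,0.077,0],"dr": [0,0,22]}
    - {"offset": [0,0.082,0],"dr": [0,0,25]}
    - {"offset": [-0.001,0.088,0],"dr": [0,0,28]}
    - {"offset": [-0.002,0.091,0],"dr": [0,0,30]}
    - {"offset": [-0.002,0.091,0],"dr": [0,0,30]}
    - {"offset": [-0.002,0.091,0],"dr": [0,0,30]}

```text
time_s: 3.98
position: [0.6179, -0.0476, 0.0971]
tcp_rot: [[0.966, 0.259, -0.0], [0.259, -0.966, -0.0], [-0.0, 0.0, -1.0]]
force: [0.5, 0.4, 0.0]
opening: 0.005
grasp_force: 0.0
```

```bash
python3 - <<'E'
from rig import bot, viewer
import cv2,pickle
from h import *
s=bot.read_state();print(s["position"],s["joint_positions"],s["time_s"],s["force"])
d={n:viewer.capture(n) for n in("top","scene")};pickle.dump(d,open("c2.pkl","wb"))
a=cv2.resize(d["top"]["color"][190:315,285:400,::-1],None,fx=3.4,fy=3.4,interpolation=cv2.INTER_CUBIC)
b=cv2.resize(d["scene"]["color"][215:340,225:360,::-1],None,fx=3.0,fy=3.4,interpolation=cv2.INTER_CUBIC)
cv2.imwrite("pics/c2.png",np.hstack([a,b]));print(a.shape)
ax=np.array([.5189,-.0981])
p=np.array(s["position"])[:2]-ax
print(np.linalg.norm(p),np.degrees(np.arctan2(p[1],p[0]))-11.5)
E
```

```text
[ 0.61787527 -0.04757125  0.09714334] [-1.47191279e+01  4.04133069e+01  8.92858965e+01 -5.14992435e-03
  5.03024342e+01  6.02899057e+01] 3.9833 [0.51622128 0.35821688 0.01365901]
(425, 391, 3)
0.11112721813706564 15.545171729874355
```

View pics/c2.png

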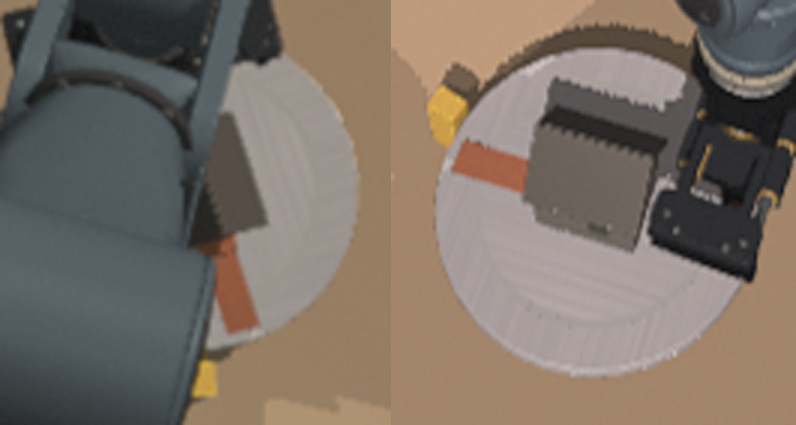

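The picture shows the house turned to near the pointer. The path end is at (244,330) in the left panel and (457,156) in the right, and the house edges are still about 15° off.

```bash
python3 - <<'E'
import pickle
from rig import bot
from h import *
d=pickle.load(open("c2.pkl","rb"));t,sc=d["top"],d["scene"]
ax=np.array([.5189,-.0981])
an=lambda v:np.degrees(np.arctan2(v[1],v[0]))
px=lambda x,y,f,g,ox,oy:(ox+(x+.5)/f-.5,oy+(y+.5)/g-.5)
pt=ray(t,*px(244,330,3.4,3.4,285,190),.056)[:2]
ps=ray(sc,*px(457.5-391,156,3.0,3.4,225,215),.056)[:2]
print(pt,ps,an(ax-pt),an(ax-ps),np.linalg.norm(ax-pt),np.linalg.norm(ax-ps))
# wheel axis from scene: disc ellipse right panel extents
tb=d["scene"]; print(proj(tb,[.3735,-.1042,.049]),proj(tb,[*ax,.055]))
s=bot.read_state();p0=np.array(s["position"]);R0=np.array(s["tcp_rot"]);lead=np.arctan2(.022,.108)
for a in (13,10,7,5,4,3,2.4):
    al=np.radians(a);P=np.array([*(ax+.1102*np.array([np.cos(al+lead),np.sin(al+lead)])),p0[2]])
    print(a,(R0.T@(P-p0)).round(4).tolist(), Ro.from_matrix(R0.T@down(al)).as_rotvec(degrees=True).round(1)[2])
E
```

```text
[ 0.41145705 -0.13505169] [ 0.41285617 -0.13420741] 18.97907752371618 18.803460067368786 0.11361960887130014 0.11202249540330339
[242.61080765 244.94290107] [292.24977863 273.19719568]
13 [0.0002, 0.0053, -0.0] 2.0
10 [0.001, 0.011, -0.0] 5.0
7 [0.0015, 0.0167, -0.0] 8.0
5 [0.0016, 0.0206, -0.0] 10.0
4 [0.0017, 0.0225, -0.0] 11.0
3 [0.0017, 0.0244, -0.0] 12.0
2.4 [0.0017, 0.0256, -0.0] 12.6
```

Request:
servo_tool:
  targets:
    - {"offset": [0,0.003,0],"dr": [0,0,1]}
    - {"offset": [0,0.007,0],"dr": [0,0,3]}
    - {"offset": [0.001,0.011,0],"dr": [0,0,5]}
    - {"offset": [0.001,0.014,0],"dr": [0,0,6.5]}
    - {"offset": [0.0015,0.017,0],"dr": [0,0,8]}
    - {"offset": [0.0015,0.019,0],"dr": [0,0,9]}
    - {"offset": [0.0015,0.021,0],"dr": [0,0,10]}
    - {"offset": [0.0015,0.0225,0],"dr": [0,0,11]}
    - {"offset": [0.0015,0.0235,0],"dr": [0,0,11.5]}
    - {"offset": [0.0015,0.0235,0],"dr": [0,0,11.5]}

```text
time_s: 4.92
position: [0.6254, -0.07, 0.0973]
tcp_rot: [[0.998, 0.06, 0.0], [0.06, -0.998, -0.0], [0.0, 0.0, -1.0]]
force: [0.3, 0.9, -0.3]
opening: 0.006
grasp_force: 0.5
```

```bash
python3 - <<'E'
from rig import bot, viewer
import cv2,pickle
from h import *
s=bot.read_state();print(s["position"],s["time_s"],s["force"])
d={n:viewer.capture(n) for n in("top","scene")};pickle.dump(d,open("c3.pkl","wb"))
a=cv2.resize(d["top"]["color"][250:310,310:390,::-1],None,fx=5,fy=5,interpolation=cv2.INTER_CUBIC)
b=cv2.resize(d["scene"]["color"][235:295,230:310,::-1],None,fx=5,fy=5,interpolation=cv2.INTER_CUBIC)
cv2.imwrite("pics/c3.png",np.hstack([a,b]));print(a.shape)
E
```

```text
[ 0.62540165 -0.06999469  0.09725391] 4.9167 [ 0.25023469  0.87715946 -0.29504816]
(300, 400, 3)
```

View pics/c3.png

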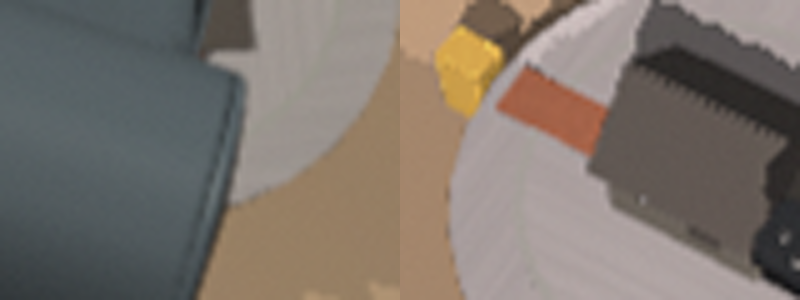

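In the right panel the path end is at (512,86), with edges running back to (608,108) and (592,154). The tab is at (470,60). The house is a few degrees short.

```bash
python3 - <<'E'
import pickle
from h import *
d=pickle.load(open("c3.pkl","rb"));sc=d["scene"]
ax=np.array([.5189,-.0981])
an=lambda v:np.degrees(np.arctan2(v[1],v[0]))
g=lambda x,y,z:ray(sc,230+(x-400+.5)/5-.5,235+(y+.5)/5-.5,z)[:2]
A,B,C,D=g(528,66,.056),g(497,106,.056),g(608,108,.056),g(592,154,.056)
e=(A+B)/2;print(an(ax-e),np.linalg.norm(ax-e),np.linalg.norm(A-B),an(C-A),an(D-B))
# where things would project for wheel angles
for w in (0,2,4,6):
    al=np.radians(2.4+w);x=np.array([np.cos(al),np.sin(al)]);y=np.array([-x[1],x[0]])
    print(w,[((proj(sc,[*(ax-.115*x+k*.013*y),.056])-[229.5,234.5])*5-.5+[400,0]).round(0) for k in(-1,1)])
b=np.radians(2.4);x=np.array([np.cos(b),np.sin(b)]);y=np.array([-x[1],x[0]])
print("tabtop",[((proj(sc,[*(ax-r*x+k*.01*y),.049])-[229.5,234.5])*5-.5+[400,0]).round(0) for r in(.134,.16) for k in(-1,1)])
E
```

```text
5.308001969311657 0.11188103924078163 0.0258223254110397 5.312184057597308 6.549652699040193
0 [array([498.,  94.]), array([531.,  55.])]
2 [array([493., 100.]), array([525.,  60.])]
4 [array([489., 107.]), array([520.,  66.])]
6 [array([485., 114.]), array([514.,  72.])]
tabtop [array([471.,  78.]), array([497.,  48.]), array([428.,  52.]), array([454.,  23.])]
```

Request:
servo_tool:
  targets:
    - {"offset": [0,0.0015,0],"dr": [0,0,0.8]}
    - {"offset": [0,0.003,0],"dr": [0,0,1.5]}
    - {"offset": [0,0.004,0],"dr": [0,0,2]}
    - {"offset": [0,0.004,0],"dr": [0,0,2]}
    - {"offset": [0,0.004,0],"dr": [0,0,2]}

```text
time_s: 5.43
position: [0.6255, -0.074, 0.0973]
tcp_rot: [[1.0, 0.026, 0.0], [0.026, -1.0, -0.0], [0.0, 0.0, -1.0]]
force: [1.1, 0.8, 0.2]
opening: 0.004
grasp_force: 0.5
```

Request:
servo_tool:
  targets:
    - {"offset": [0,-0.01,0],"dr": [0,0,0]}
    - {"offset": [0,-0.03,0],"dr": [0,0,0]}
    - {"offset": [0,-0.055,0],"dr": [0,0,0]}
    - {"offset": [0,-0.085,-0.02],"dr": [0,0,0]}
    - {"offset": [0,-0.115,-0.045],"dr": [0,0,0]}
    - {"offset": [0,-0.145,-0.075],"dr": [0,0,0]}
    - {"offset": [0,-0.175,-0.105],"dr": [0,0,0]}
    - {"offset": [0,-0.205,-0.12],"dr": [0,0,0]}
    - {"offset": [0,-0.235,-0.12],"dr": [0,0,0]}
    - {"offset": [0,-0.265,-0.12],"dr": [0,0,0]}
    - {"offset": [0,-0.285,-0.12],"dr": [0,0,0]}
    - {"offset": [0,-0.295,-0.12],"dr": [0,0,0]}
    - {"offset": [0,-0.295,-0.12],"dr": [0,0,0]}

```text
time_s: 6.52
position: [0.6169, 0.2235, 0.217]
tcp_rot: [[1.0, 0.029, -0.001], [0.029, -1.0, -0.0], [-0.001, 0.0, -1.0]]
force: [0.8, -0.3, -0.2]
opening: 0.006
grasp_force: 0.0
```

```bash
python3 - <<'E'
from rig import bot, viewer
import cv2,pickle
from h import *
s=bot.read_state();print(s["position"],s["tcp_rot"].round(3).tolist() if hasattr(s["tcp_rot"],"round") else s["tcp_rot"],s["time_s"],s["joint_positions"])
d={n:viewer.capture(n) for n in("top","scene")};pickle.dump(d,open("c4.pkl","wb"))
a=cv2.resize(d["top"]["color"][190:310,290:400,::-1],None,fx=5,fy=5,interpolation=cv2.INTER_CUBIC)
cv2.imwrite("pics/c4.png",a);print(a.shape)
E
```

```text
[0.61690031 0.22351834 0.21701856] [[1.0, 0.029, -0.001], [0.029, -1.0, -0.0], [-0.001, 0.0, -1.0]] 6.5167 [ 1.01773181e+01  3.41482027e+01  7.86639190e+01 -4.01329247e-04
  6.72279903e+01  9.85084488e+01]
(600, 550, 3)
```

View pics/c4.png

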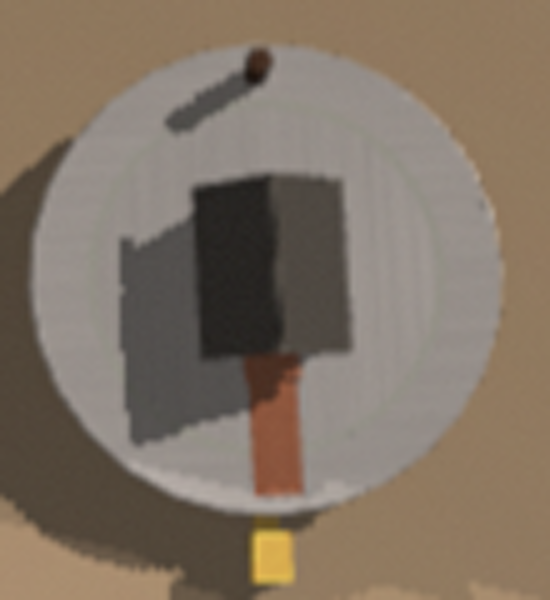

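The top view shows the path end at (279,495), the tab at (273,557), the peg top at (258,64) and the disc centre at (266,279). It's almost aligned, so I'll refine numerically.

```bash
python3 - <<'E'
import pickle,cv2
from h import *
an=lambda v:np.degrees(np.arctan2(v[1],v[0]))
ax0=np.array([.5189,-.0981])
d=pickle.load(open("c4.pkl","rb"))
def cen(c,lo,hi,box):
    h=cv2.cvtColor(np.ascontiguousarray(c["color"]),cv2.COLOR_RGB2HSV);m=cv2.inRange(h,lo,hi)
    k=np.zeros_like(m);x0,x1,y0,y1=box;k[y0:y1,x0:x1]=m[y0:y1,x0:x1];v,u=np.nonzero(k);return u,v
for n,bt,bp in [("top",(335,355,290,310),(330,360,255,295)),("scene",(230,262,232,262),(235,290,240,285))]:
    c=d[n]
    u,v=cen(c,(18,120,100),(35,255,255),bt)
    print(n,"tab",len(u),u.mean(),v.mean(),ray(c,u.mean(),v.mean(),.049 if n=="top" else .035)[:2])
    tb=ray(c,u.mean(),v.mean(),.049 if n=="top" else .035)[:2]
    u,v=cen(c,(3,100,50),(13,255,255),bp)
    P=np.array([ray(c,a,b,.056)[:2] for a,b in zip(u,v)])
    far=P[P[:,0]<.455]
    w,V=np.linalg.eigh(np.cov(far.T));dd=V[:,1]*np.sign(V[0,1])
    m=far.mean(0);print("path n",len(far),"mean",m,"pca",an(dd),"from axis",an(ax0-m),"tab ang",an(ax0-tb))
    # lateral of path line at tab
    print("ext", [an(ax0-tb)])
c=d["top"];g=lambda x,y,z:ray(c,290+(x+.5)/5-.5,190+(y+.5)/5-.5,z)[:2]
peg=g(258,64,.1);e=g(279,495,.056);tb=g(273,557,.049);dc=g(266,279,.055);st=g(273,357,.061)
print("peg",peg,"disc",dc,"peg->pathend",an(peg-e),"peg->tab",an(peg-tb),"axis->",an(dc-e),an(dc-tb),np.linalg.norm(peg-dc),np.linalg.norm(e-dc),np.linalg.norm(tb-dc))
# jar blue from scene
c0=pickle.load(open("c0.pkl","rb"))["scene"]
print("jar",ray(c0,310+338/4-.4,120+118/4-.4,.075))
E
```

```text
top tab 106 343.83962264150944 300.4622641509434 [ 0.37499075 -0.10329143]
path n 175 mean [ 0.43109511 -0.10419823] pca 5.1610636707391935 from axis 3.972932574042043 tab ang 2.066012471149876
ext [np.float64(2.066012471149876)]
scene tab 166 243.02409638554218 248.1144578313253 [ 0.37322903 -0.10479046]
path n 179 mean [ 0.43030985 -0.1034043 ] pca 3.2756943006284964 from axis 3.426474422615425 tab ang 2.6296639783251905
ext [np.float64(2.6296639783251905)]
peg [ 0.62567921 -0.08869753] disc [ 0.51902765 -0.09774671] peg->pathend 4.592883709274125 peg->tab 3.53246681087165 axis-> 4.350556436649939 2.5637966952467877 0.1070347738720703 0.11348952300478009 0.14555769930444906
jar [0.51706733 0.35436212 0.075     ]
```

Request:
servo_tool:
  targets:
    - {"offset": [0,0.01,0],"dr": [0,0,0]}
    - {"offset": [0,0.03,0],"dr": [0,0,0]}
    - {"offset": [0,0.06,0],"dr": [0,0,0]}
    - {"offset": [0,0.09,0],"dr": [0,0,0]}
    - {"offset": [0,0.12,0.015],"dr": [0,0,0]}
    - {"offset": [0,0.15,0.045],"dr": [0,0,0]}
    - {"offset": [0,0.18,0.075],"dr": [0,0,0]}
    - {"offset": [0,0.21,0.105],"dr": [0,0,0]}
    - {"offset": [0,0.235,0.118],"dr": [0,0,0]}
    - {"offset": [0,0.255,0.12],"dr": [0,0,0]}
    - {"offset": [0,0.27,0.12],"dr": [0,0,0]}
    - {"offset": [0,0.281,0.12],"dr": [0,0,0]}
    - {"offset": [0,0.289,0.12],"dr": [0,0,0.5]}
    - {"offset": [0,0.294,0.12],"dr": [0,0,1]}
    - {"offset": [0,0.297,0.12],"dr": [0,0,1.5]}
    - {"offset": [0,0.299,0.12],"dr": [0,0,1.5]}
    - {"offset": [0,0.3,0.12],"dr": [0,0,1.5]}
    - {"offset": [0,0.301,0.12],"dr": [0,0,1.5]}
    - {"offset": [0,0.301,0.12],"dr": [0,0,1.5]}
    - {"offset": [0,0.301,0.12],"dr": [0,0,1.5]}

```text
time_s: 8.28
position: [0.6258, -0.079, 0.0975]
tcp_rot: [[1.0, 0.0, 0.0], [0.0, -1.0, 0.0], [0.0, -0.0, -1.0]]
force: [0.3, 2.3, 1.4]
opening: 0.001
grasp_force: 1.1
```

Request:
servo_tool:
  targets:
    - {"offset": [0,-0.01,0],"dr": [0,0,0]}
    - {"offset": [0,-0.03,0],"dr": [0,0,0]}
    - {"offset": [0,-0.055,0],"dr": [0,0,0]}
    - {"offset": [0,-0.085,-0.02],"dr": [0,0,0]}
    - {"offset": [0,-0.115,-0.045],"dr": [0,0,0]}
    - {"offset": [0,-0.145,-0.075],"dr": [0,0,0]}
    - {"offset": [0,-0.175,-0.105],"dr": [0,0,0]}
    - {"offset": [0,-0.205,-0.125],"dr": [0,0,0]}
    - {"offset": [0,-0.235,-0.145],"dr": [0,0,0]}
    - {"offset": [0,-0.265,-0.16],"dr": [0,0,0]}
    - {"offset": [0,-0.285,-0.17],"dr": [0,0,0]}
    - {"offset": [0,-0.295,-0.17],"dr": [0,0,0]}
    - {"offset": [0,-0.295,-0.17],"dr": [0,0,0]}

```text
time_s: 9.37
position: [0.625, 0.2177, 0.2672]
tcp_rot: [[1.0, 0.003, 0.0], [0.003, -1.0, -0.0], [0.0, 0.0, -1.0]]
force: [0.2, -0.2, -0.4]
opening: 0.003
grasp_force: 0.0
```

```bash
python3 - <<'E'
import pickle,cv2
from rig import bot,viewer
from h import *
from scipy.optimize import least_squares
an=lambda v:np.degrees(np.arctan2(v[1],v[0]))
ax0=np.array([.5189,-.0981])
s=bot.read_state();d={n:viewer.capture(n) for n in("top","scene")};pickle.dump(d,open("c5.pkl","wb"))
print(s["time_s"],s["position"],s["joint_positions"].round(2) if hasattr(s["joint_positions"],"round") else s["joint_positions"])
def pix(c,lo,hi,box):
    h=cv2.cvtColor(np.ascontiguousarray(c["color"]),cv2.COLOR_RGB2HSV);m=cv2.inRange(h,lo,hi)
    x0,x1,y0,y1=box;v,u=np.nonzero(m[y0:y1,x0:x1]);return u+x0,v+y0
for n,bt,bp in [("top",(335,355,290,310),(330,360,255,295)),("scene",(230,262,232,262),(235,290,240,285))]:
    c=d[n];u,v=pix(c,(18,120,100),(35,255,255),bt);tb=ray(c,u.mean(),v.mean(),.049 if n=="top" else .035)[:2]
    u,v=pix(c,(3,100,50),(13,255,255),bp);P=np.array([ray(c,a,b,.056)[:2] for a,b in zip(u,v)]);f=P[P[:,0]<.455]
    w,V=np.linalg.eigh(np.cov(f.T));dd=V[:,1]*np.sign(V[0,1]);m=f.mean(0)
    print(n,len(f),"pca",an(dd),"from axis",an(ax0-m),"tab",an(ax0-tb))
# kinematic fit
S=[([-78.753,30.224,82.088],[.2287,-.581,.2404]),([-9.737,36.871,98.987],[.5545,.0174,.0973]),([-14.719,40.413,89.286],[.6179,-.0476,.0971]),([10.177,34.148,78.664],[.6169,.2235,.217]),(list(s["joint_positions"][:3]),list(s["position"]))]
def res(p):
    a,L2,L3,o,h,lat=p;e=[]
    for q,x in S:
        q=np.radians(q);X=x[0]*np.cos(q[0])+x[1]*np.sin(q[0]);Y=-x[0]*np.sin(q[0])+x[1]*np.cos(q[0])
        e+=[a+L2*np.sin(q[1])+L3*np.sin(q[1]+q[2]+o)-X,h+L2*np.cos(q[1])+L3*np.cos(q[1]+q[2]+o)-x[2],Y-lat]
    return e
r=least_squares(res,[0,.5,.5,0,.1,.11]);print(r.x.round(4),np.abs(r.fun).max())
E
```

```text
9.3667 [0.62499701 0.21771849 0.26719692] [ 9.550e+00  3.171e+01  7.475e+01 -1.000e-02  7.352e+01  9.938e+01]
top 171 pca 0.8403608043013897 from axis 1.0221887591481171 tab 2.0854744965544767
scene 176 pca -0.4191672464125792 from axis 0.8310812826399684 tab 2.584890643203505
[-2.000e-04  5.893e-01  4.075e-01  2.850e-01 -1.370e-02  1.110e-01] 0.0006245972353520202
```

```bash
python3 - <<'E'
import pickle,cv2
from h import *
from scipy.optimize import minimize
from scipy.ndimage import map_coordinates
an=lambda v:np.degrees(np.arctan2(v[1],v[0]))
d=pickle.load(open("c5.pkl","rb"))
def samp(c,X,img): 
    p=np.array([proj(c,x) for x in X]);return map_coordinates(img,[p[:,1],p[:,0]],order=1)
for n in("top","scene"):
    c=d[n];I=c["color"].astype(float);rb=I[:,:,0]-I[:,:,2]   # red-blue: low on the grey disc
    T=np.linspace(0,2*np.pi,180,endpoint=False)
    ring=lambda q,r:samp(c,np.c_[q[0]+r*np.cos(T),q[1]+r*np.sin(T),0*T+.055],rb)
    f=lambda q:np.minimum(ring(q,.121),20).mean()-np.minimum(ring(q,.129),20).mean()
    r=minimize(f,[.5189,-.0981],method="Nelder-Mead",options=dict(initial_simplex=[[.516,-.1],[.522,-.098],[.519,-.094]]));a=r.x
    # path angle: terracotta strip, and tab angle
    rr=np.linspace(.07,.112,30)
    def strip(th,rs,off,z):
        x=np.array([np.cos(th),np.sin(th)]);y=np.array([-x[1],x[0]])
        return samp(c,[[*(a-q*x+off*y),z] for q in rs],rb).mean()
    def best(rs,hw,z):
        ths=np.radians(np.arange(-4,8,.1));V=[sum(strip(t,rs,o,z) for o in np.linspace(-hw*.8,hw*.8,5))/5-(strip(t,rs,hw*1.25,z)+strip(t,rs,-hw*1.25,z))/2 for t in ths]
        V=np.array(V);k=V>V.max()*.93;return np.degrees(ths[k]).mean()
    print(n,a,r.fun,"path",best(rr,.013,.056),"tab",best(np.linspace(.138,.156,10),.010,.049))
E
```

```text
top [ 0.51925608 -0.09605896] -7.250453159738145 path 2.5000000000000058 tab 2.9500000000000064
scene [ 0.52357057 -0.09935298] -8.141450096830184 path -0.09999999999999656 tab 1.400000000000005
```

Two estimates put the wheel within about 1° of aligned, which is good. Next is the doorway. On the way there I'll tilt a little to learn the wrist kinematics.

Request:
servo_tool:
  targets:
    - {"offset": [-0.003,0.006,0],"dr": [0,0,0]}
    - {"offset": [-0.012,0.022,0],"dr": [0,0,0]}
    - {"offset": [-0.026,0.046,0],"dr": [0,0,0]}
    - {"offset": [-0.041,0.073,0],"dr": [0,0,0]}
    - {"offset": [-0.057,0.1,0],"dr": [0,0,0]}
    - {"offset": [-0.072,0.127,0],"dr": [1,0,0]}
    - {"offset": [-0.087,0.154,0],"dr": [2,0,0]}
    - {"offset": [-0.102,0.181,0],"dr": [4,0,0]}
    - {"offset": [-0.117,0.208,0],"dr": [6,0,0]}
    - {"offset": [-0.132,0.235,0],"dr": [8,0,0]}
    - {"offset": [-0.147,0.262,0],"dr": [10,0,0]}
    - {"offset": [-0.162,0.289,0],"dr": [12,0,0]}
    - {"offset": [-0.177,0.316,0],"dr": [13,0,0]}
    - {"offset": [-0.192,0.343,0],"dr": [14,0,0]}
    - {"offset": [-0.207,0.37,0],"dr": [15,0,0]}
    - {"offset": [-0.218,0.388,0],"dr": [15,0,0]}
    - {"offset": [-0.225,0.398,0],"dr": [15,0,0]}
    - {"offset": [-0.225,0.398,0],"dr": [15,0,0]}
    - {"offset": [-0.225,0.398,0],"dr": [15,0,0]}

```text
time_s: 11.05
position: [0.3993, -0.1833, 0.2667]
tcp_rot: [[1.0, -0.005, -0.0], [-0.004, -0.966, 0.26], [-0.001, -0.26, -0.966]]
force: [-0.1, -0.4, -0.0]
opening: 0.004
grasp_force: 0.0
```

```bash
cat > k.py <<'E'
from h import *
A2,L2,L3,O=-.0002,.5893,.4075,np.radians(16.33)
def fk(q,Lt,s4,lat=.111,h=-.0137):
    q=np.radians(q);Ry=lambda a:Ro.from_euler('y',a).as_matrix();Rz=lambda a:Ro.from_euler('z',a).as_matrix()
    B=Rz(q[0]); f=q[1]+q[2]
    W=B@np.array([A2+L2*np.sin(q[1])+L3*np.sin(f+O),lat,h+Lt+L2*np.cos(q[1])+L3*np.cos(f+O)])
    # forearm roll axis: assumed at angle f+g; wrist bend about plane normal
    R=B@Ry(f)@Rz(s4*q[3])@Ry(q[4])@Rz(q[5]*1)
    return W+Lt*R[:,2],R
E
python3 - <<'E'
from rig import bot
from k import *
s=bot.read_state();q=np.array(s["joint_positions"]);print(s["time_s"],q.round(2),s["position"])
R=np.array(s["tcp_rot"]);print(R.round(3))
for s4 in(1,-1):
    for Lt in(.25,.3,.35): 
        P,Q=fk(q,Lt,s4);print(s4,Lt,P.round(4),Q[:,2].round(3))
E
```

```text
11.05 [-46.36  17.49 101.85  10.88  72.    39.5 ] [ 0.39933339 -0.18334333  0.26674109]
[[ 1.    -0.005 -0.   ]
 [-0.004 -0.966  0.26 ]
 [-0.001 -0.26  -0.966]]
1 0.25 [ 0.3989 -0.1925  0.2655] [-0.     0.26  -0.966]
1 0.3 [ 0.3989 -0.1795  0.2672] [-0.     0.26  -0.966]
1 0.35 [ 0.3989 -0.1665  0.2689] [-0.     0.26  -0.966]
-1 0.25 [ 0.334  -0.2544  0.2655] [-0.26   0.012 -0.966]
-1 0.3 [ 0.321  -0.2538  0.2672] [-0.26   0.012 -0.966]
-1 0.35 [ 0.308  -0.2532  0.2689] [-0.26   0.012 -0.966]
```

```bash
cat > ik.py <<'E'
from k import *
from scipy.optimize import least_squares
LT=.285
lo=np.array([-176,-43,13,-82,1,-163]);hi=np.array([176,126,139.5,262,151,163])
def ik(P,d,q0):
    f=lambda q:(lambda r:np.r_[(r[0]-P)*10,r[1][:,2]-d])(fk(np.r_[q,0],LT,1))
    r=least_squares(f,np.clip(q0[:5],lo[:5]+.5,hi[:5]-.5),bounds=(lo[:5],hi[:5]),x_scale=30);return r.x,np.abs(r.fun).max()
E
python3 - <<'E'
from rig import bot
from ik import *
s=bot.read_state();q=np.array(s["joint_positions"]);R=np.array(s["tcp_rot"])
P,Q=fk(np.r_[q[:5],0],LT,1);M=Q.T@R;print("P err",P-s["position"],"z-rot of tool",np.degrees(np.arctan2(M[1,0],M[0,0])),"q6",q[5])
b=np.radians(1.7);n=np.array([np.cos(b),np.sin(b),0]);l=np.array([-n[1],n[0],0]);u=np.array([0,0,1.])
door=np.array([.5192,-.0975,.077])-.042*n
tip=door-.022*n+.004*u;print("door",door,"tip",tip)
for pit in(25,30,35,40,45,50,55,60):
  for yaw in(-60,-50,-40,-30,-20,-10,0,10,20,30,40):
    p,y=np.radians([pit,yaw]);d=np.cos(p)*(np.cos(y)*n-np.sin(y)*l)-np.sin(p)*u
    x,e=ik(tip-.019*d,d,q)
    if e<2e-3: print(pit,yaw,"ang",round(np.degrees(np.arccos(d@n)),1),x.round(1),round(e,4))
E
```

```text
P err [-4.14038837e-04 -2.41669787e-05 -6.08902509e-05] z-rot of tool 129.50428446950892 q6 39.50428446950895
door [ 0.47721849 -0.09874598  0.077     ] tip [ 0.45522817 -0.09939864  0.081     ]
25 -60 ang 63.1 [-60.1  54.1 112.2  53.8  72.7] 0.0
25 -50 ang 54.4 [-63.1  54.8 118.9  62.7  67.7] 0.0
25 -40 ang 46.0 [-65.7  56.7 125.9  73.8  64.3] 0.0
25 -30 ang 38.3 [-67.6  60.3 133.1  87.1  63.6] 0.0
30 -60 ang 64.3 [-58.8  51.2 113.1  53.2  68.7] 0.0
30 -50 ang 56.2 [-61.5  51.7 119.6  62.5  63.8] 0.0
30 -40 ang 48.4 [-63.8  53.1 126.3  74.1  60.2] 0.0
30 -30 ang 41.4 [-65.3  56.  133.2  88.4  59.3] 0.0
35 -60 ang 65.8 [-57.2  48.4 113.9  52.4  64.8] 0.0
35 -50 ang 58.2 [-59.7  48.6 120.1  62.   59.8] 0.0
35 -40 ang 51.1 [-61.6  49.6 126.5  74.   56. ] 0.0
35 -30 ang 44.8 [-62.8  51.8 133.   88.9  54.8] 0.0
35 -20 ang 39.7 [-62.7  55.8 139.5 105.6  57.8] 0.0016
40 -60 ang 67.5 [-55.4  45.7 114.5  51.3  60.9] 0.0
40 -50 ang 60.5 [-57.6  45.6 120.3  61.   55.8] 0.0
40 -40 ang 54.1 [-59.1  46.2 126.3  73.2  51.8] 0.0
40 -30 ang 48.4 [-59.9  47.8 132.3  88.5  50. ] 0.0
40 -20 ang 44.0 [-
[... 833 characters left out ...]
8.5  38.1 132.1  95.6  32.8] 0.0
55 -10 ang 55.6 [-46.   38.8 135.4 114.6  32.2] 0.0
55 0 ang 55.0 [-42.1  39.5 137.8 133.3  33.1] 0.0
55 10 ang 55.6 [-37.   40.  139.1 150.6  34.2] 0.0
55 20 ang 57.4 [-31.   39.9 138.9 166.9  33.9] 0.0
60 -60 ang 75.5 [-45.7  36.8 115.3  41.6  46. ] 0.0
60 -50 ang 71.3 [-46.5  36.1 119.1  49.2  40.9] 0.0
60 -40 ang 67.5 [-46.7  35.7 122.8  58.6  35.8] 0.0
60 -30 ang 64.3 [-46.2  35.4 126.3  70.7  31.2] 0.0
60 -20 ang 62.0 [-44.8  35.4 129.5  85.8  27.4] 0.0
60 -10 ang 60.5 [-42.5  35.5 132.1 104.   24.7] 0.0
60 0 ang 60.0 [-39.2  35.8 134.  123.8  23.2] 0.0
60 10 ang 60.5 [-34.9  35.9 135.  143.6  22.2] 0.0
60 20 ang 62.0 [-30.1  35.9 134.9 163.5  21. ] 0.0
```

```bash
cat > door.py <<'E'
from rig import bot
from ik import *
s=bot.read_state();q=np.array(s["joint_positions"]);R0=np.array(s["tcp_rot"]);p0=np.array(s["position"])
b=np.radians(1.7);n=np.array([np.cos(b),np.sin(b),0]);l=np.array([-n[1],n[0],0]);u=np.array([0,0,1.])
door=np.array([.5192,-.0975,.077])-.042*n
tip=door-.022*n+.004*u
p,y=np.radians([35,-30]);d=np.cos(p)*(np.cos(y)*n-np.sin(y)*l)-np.sin(p)*u
Y=np.cross(d,u);Y/=np.linalg.norm(Y);Rt=np.c_[np.cross(Y,d),Y,d]
def check(P,n_):
    sl=Slerp([0,1],Ro.from_matrix([R0,Rt]));x=q[:5];prev=q
    for k in range(1,n_+1):
        f=k/n_;R=sl(f).as_matrix();Pk=p0+f*(P-p0);x,e=ik(Pk,R[:,2],x);M=fk(np.r_[x,0],LT,1)[1].T@R
        q6=np.degrees(np.arctan2(M[1,0],M[0,0]))-90;q6=(q6-prev[5]+180)%360-180+prev[5]
        now=np.r_[x,q6];print(now.round(0),round(e,4),"max deg/s",round(np.abs(now-prev).max()*12));prev=now
E
python3 - <<'E'
from door import *
P=tip-.119*d;print(Rt.round(3),P);check(P,14);plan(s,P,Rt,14)
E
```

```text
[[ 0.488  0.525  0.697]
 [ 0.301 -0.851  0.43 ]
 [ 0.819  0.    -0.574]] [ 0.37229187 -0.15062114  0.1492556 ]
[-48.  17. 105.  14.  68.  34.] 0.0 max deg/s 67
[-50.  17. 107.  17.  64.  28.] 0.0 max deg/s 75
[-52.  16. 110.  21.  61.  21.] 0.0 max deg/s 83
[-54.  17. 113.  25.  58.  13.] 0.0 max deg/s 92
[-56.  17. 116.  30.  56.   5.] 0.0 max deg/s 101
[-58.  18. 119.  35.  53.  -5.] 0.0 max deg/s 110
[-61.  19. 121.  40.  52. -14.] 0.0 max deg/s 118
[-63.  21. 124.  45.  51. -25.] 0.0 max deg/s 124
[-66.  23. 126.  51.  51. -35.] 0.0 max deg/s 127
[-68.  26. 128.  56.  51. -46.] 0.0 max deg/s 128
[-71.  29. 130.  60.  52. -57.] 0.0 max deg/s 127
[-73.  33. 132.  63.  53. -67.] 0.0 max deg/s 123
[-76.  37. 133.  66.  55. -77.] 0.0 max deg/s 117
[-78.  42. 134.  68.  56. -86.] 0.0 max deg/s 109
offset [-0.027  -0.0009  0.122 ] dr [  1.68  49.1  -36.11]
[{"offset": [-0.0004, -0.0, 0.0018], "dr": [0.0, 0.7, -0.5]}, {"offset": [-0.0015, -0.0, 0.0068], "dr": [0.1, 2.7, -2.0]}, {"offset": [-0.0032, -0.0001, 0.0144], "dr": [0.2, 5.8, -4.3]}, {"offset": [-0.0054, -0.0002, 0.0242], "dr": [0.3, 9.7, -7.2]}, {"offset": [-0.0079, -0.0003, 0.0356], "dr": [0.5, 14.3, -10.5]}, {"offset": [-0.0106, -0.0004, 0.048], "dr": [0.7, 19.3, -14.2]}, {"offset": [-0.0135, -0.0005, 0.061], "dr": [0.8, 24.5, -18.1]}, {"offset": [-0.0164, -0.0005, 0.074], "dr": [1.0, 29.8, -21.9]}, {"offset": [-0.0192, -0.0006, 0.0864], "dr": [1.2, 34.8, -25.6]}, {"offset": [-0.0217, -0.0007, 0.0978], "dr": [1.3, 39.4, -29.0]}, {"offset": [-0.0238, -0.0008, 0.1076], "dr": [1.5, 43.3, -31.8]}, {"offset": [-0.0255, -0.0009, 0.1152], "dr": [1.6, 46.4, -34.1]}, {"offset": [-0.0266, -0.0009, 0.1202], "dr": [1.7, 48.4, -35.6]}, {"offset": [-0.027, -0.0009, 0.122], "dr": [1.7, 49.1, -36.1]}]
```

Request:
servo_tool:
  targets:
    - {"offset": [0,0,0.003],"dr": [0.1,1.2,-0.9]}
    - {"offset": [-0.002,0,0.009],"dr": [0.2,3.7,-2.7]}
    - {"offset": [-0.004,0,0.015],"dr": [0.2,6.2,-4.5]}
    - {"offset": [-0.005,0,0.022],"dr": [0.3,8.7,-6.4]}
    - {"offset": [-0.006,0,0.028],"dr": [0.4,11.3,-8.3]}
    - {"offset": [-0.008,0,0.035],"dr": [0.5,14,-10.3]}
    - {"offset": [-0.009,0,0.042],"dr": [0.6,16.8,-12.4]}
    - {"offset": [-0.011,0,0.049],"dr": [0.7,19.6,-14.5]}
    - {"offset": [-0.012,0,0.056],"dr": [0.8,22.4,-16.5]}
    - {"offset": [-0.014,0,0.063],"dr": [0.9,25.3,-18.6]}
    - {"offset": [-0.016,0,0.07],"dr": [1,28.2,-20.7]}
    - {"offset": [-0.017,0,0.077],"dr": [1.1,31.1,-22.8]}
    - {"offset": [-0.019,0,0.084],"dr": [1.2,34,-25]}
    - {"offset": [-0.02,-0.001,0.091],"dr": [1.3,36.8,-27]}
    - {"offset": [-0.022,-0.001,0.098],"dr": [1.4,39.5,-29]}
    - {"offset": [-0.023,-0.001,0.105],"dr": [1.5,42.2,-31]}
    - {"offset": [-0.024,-0.001,0.111],"dr": [1.6,44.7,-32.9]}
    - {"offset": [-0.025,-0.001,0.116],"dr": [1.7,46.8,-34.4]}
    - {"offset": [-0.026,-0.001,0.12],"dr": [1.7,48.3,-35.5]}
    - {"offset": [-0.027,-0.001,0.122],"dr": [1.7,49.1,-36.1]}

```text
time_s: 12.72
position: [0.3736, -0.1498, 0.1488]
tcp_rot: [[0.486, 0.529, 0.696], [0.303, -0.849, 0.434], [0.82, 0.0, -0.573]]
force: [0.4, -0.6, -0.1]
opening: 0.01
grasp_force: 0.0
```

```bash
python3 - <<'E'
from door import *
from rig import viewer
import cv2
print(s["time_s"],q.round(1),p0,R0.round(3).tolist())
P=tip-.019*d;check(P,5);plan(s,P,Rt,8)
c=viewer.capture("scene");cv2.imwrite("pics/s6.png",cv2.resize(c["color"][130:370,120:420,::-1],None,fx=2.5,fy=2.5))
E
```

```text
12.7167 [-77.6  42.  134.2  68.1  56.4 -85.7] [ 0.37356499 -0.14982022  0.14883161] [[0.486, 0.529, 0.696], [0.303, -0.849, 0.434], [0.82, 0.0, -0.573]]
[-74.  44. 134.  73.  56. -88.] 0.0 max deg/s 55
[-72.  46. 134.  77.  55. -91.] 0.0 max deg/s 52
[-69.  48. 134.  81.  55. -93.] 0.0 max deg/s 50
[-66.  50. 134.  85.  55. -94.] 0.0 max deg/s 48
[-63.  52. 133.  89.  55. -96.] 0.0 max deg/s 46
offset [-0.0006  0.0003  0.0985] dr [-0.19 -0.07  0.16]
[{"offset": [-0.0, 0.0, 0.0042], "dr": [-0.0, -0.0, 0.0]}, {"offset": [-0.0001, 0.0001, 0.0154], "dr": [-0.0, -0.0, 0.0]}, {"offset": [-0.0002, 0.0001, 0.0312], "dr": [-0.1, -0.0, 0.0]}, {"offset": [-0.0003, 0.0002, 0.0493], "dr": [-0.1, -0.0, 0.1]}, {"offset": [-0.0004, 0.0002, 0.0674], "dr": [-0.1, -0.0, 0.1]}, {"offset": [-0.0005, 0.0003, 0.0831], "dr": [-0.2, -0.1, 0.1]}, {"offset": [-0.0006, 0.0003, 0.0943], "dr": [-0.2, -0.1, 0.2]}, {"offset": [-0.0006, 0.0003, 0.0985], "dr": [-0.2, -0.1, 0.2]}]
```

View pics/s6.png

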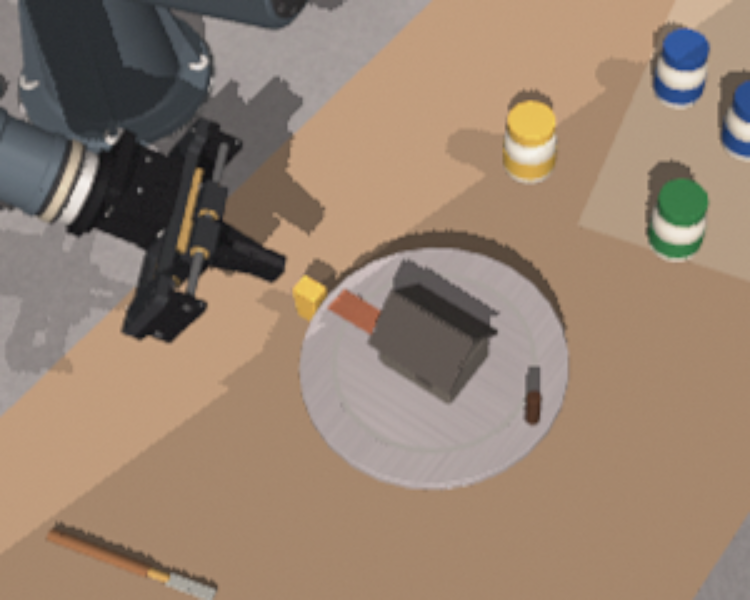

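The view shows the wheel lined up, the closed fingers at (275,265) aimed at the doorway near (370,325), and everything clear. Advancing, then holding.

Request:
servo_tool:
  targets:
    - {"offset": [0,0,0.005],"dr": [0,0,0]}
    - {"offset": [0,0,0.015],"dr": [0,0,0]}
    - {"offset": [0,0,0.029],"dr": [0,0,0]}
    - {"offset": [0,0,0.044],"dr": [0,0,0]}
    - {"offset": [0,0,0.059],"dr": [0,0,0]}
    - {"offset": [0,0,0.073],"dr": [0,0,0]}
    - {"offset": [0,0,0.084],"dr": [0,0,0]}
    - {"offset": [0,0,0.092],"dr": [0,0,0]}
    - {"offset": [0,0,0.096],"dr": [0,0,0]}
    - {"offset": [0,0,0.098],"dr": [0,0,0]}
    - {"offset": [0,0,0.098],"dr": [0,0,0]}
    - {"offset": [0,0,0.098],"dr": [0,0,0]}

```text
time_s: 13.77
position: [0.4418, -0.1076, 0.0937]
tcp_rot: [[0.486, 0.529, 0.696], [0.305, -0.849, 0.432], [0.819, 0.002, -0.573]]
force: [0.2, -0.1, 0.3]
opening: 0.003
grasp_force: 0.0
```

```bash
python3 - <<'E'
from door import *
from rig import viewer
import cv2
t=p0+.019*R0[:,2];v=door-t
print(s["time_s"],s["force"],"to door: in",v@n,"lat",v@l,"up",v@u)
c=viewer.capture("scene");a=cv2.resize(c["color"][210:310,200:320,::-1],None,fx=5,fy=5,interpolation=cv2.INTER_CUBIC);cv2.imwrite("pics/s7.png",a)
for X in(t,door):print(((proj(c,X)-[199.5,209.5])*5).round())
E
```

```text
13.7667 [ 0.19739201 -0.11274083  0.28017293] to door: in 0.02216050465880368 lat -2.1804652315604852e-05 up -0.005835641192800264
[350. 220.]
[389. 250.]
```

View pics/s7.png

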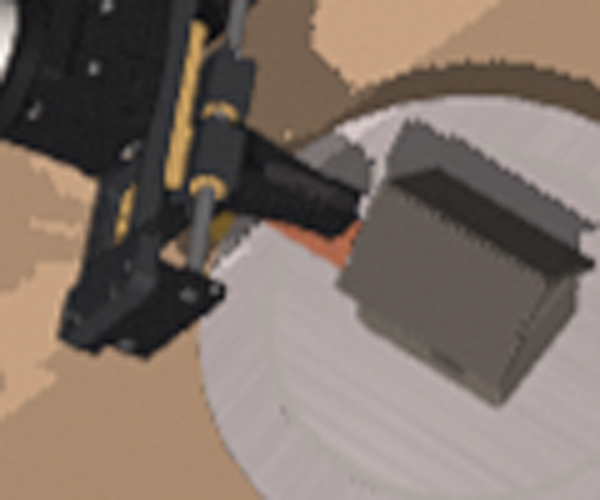

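The fingertips are at about (352,210), where projected, and sit clear in front of the doorway over the path. Holding.

Request:
servo_tool:
  targets:
    - {"offset": [0,0,0],"dr": [0,0,0]}
    - {"offset": [0,0,0],"dr": [0,0,0]}
    - {"offset": [0,0,0],"dr": [0,0,0]}
    - {"offset": [0,0,0],"dr": [0,0,0]}
    - {"offset": [0,0,0],"dr": [0,0,0]}
    - {"offset": [0,0,0],"dr": [0,0,0]}
    - {"offset": [0,0,0],"dr": [0,0,0]}
    - {"offset": [0,0,0],"dr": [0,0,0]}
    - {"offset": [0,0,0],"dr": [0,0,0]}
    - {"offset": [0,0,0],"dr": [0,0,0]}
    - {"offset": [0,0,0],"dr": [0,0,0]}
    - {"offset": [0,0,0],"dr": [0,0,0]}
    - {"offset": [0,0,0],"dr": [0,0,0]}
    - {"offset": [0,0,0],"dr": [0,0,0]}
    - {"offset": [0,0,0],"dr": [0,0,0]}
    - {"offset": [0,0,0],"dr": [0,0,0]}
    - {"offset": [0,0,0],"dr": [0,0,0]}
    - {"offset": [0,0,0],"dr": [0,0,0]}
    - {"offset": [0,0,0],"dr": [0,0,0]}
    - {"offset": [0,0,0],"dr": [0,0,0]}

```text
time_s: 15.48
position: [0.4418, -0.1076, 0.0935]
tcp_rot: [[0.486, 0.529, 0.696], [0.304, -0.849, 0.433], [0.819, 0.001, -0.573]]
force: [0.2, -1.0, -0.2]
opening: 0.005
grasp_force: 0.0
```

Request:
servo_tool:
  targets:
    - {"offset": [0,0,0],"dr": [0,0,0]}
    - {"offset": [0,0,0],"dr": [0,0,0]}
    - {"offset": [0,0,0],"dr": [0,0,0]}
    - {"offset": [0,0,0],"dr": [0,0,0]}
    - {"offset": [0,0,0],"dr": [0,0,0]}
    - {"offset": [0,0,0],"dr": [0,0,0]}
    - {"offset": [0,0,0],"dr": [0,0,0]}
    - {"offset": [0,0,0],"dr": [0,0,0]}
    - {"offset": [0,0,0],"dr": [0,0,0]}
    - {"offset": [0,0,0],"dr": [0,0,0]}
    - {"offset": [0,0,0],"dr": [0,0,0]}
    - {"offset": [0,0,0],"dr": [0,0,0]}
    - {"offset": [0,0,0],"dr": [0,0,0]}
    - {"offset": [0,0,0],"dr": [0,0,0]}

```text
time_s: 16.65
position: [0.4418, -0.1076, 0.0935]
tcp_rot: [[0.486, 0.529, 0.696], [0.304, -0.849, 0.433], [0.819, 0.001, -0.573]]
force: [0.2, 0.9, 0.0]
opening: 0.007
grasp_force: 0.0
```

Request:
servo_tool:
  targets:
    - {"offset": [0,0,-0.003],"dr": [0,0,0]}
    - {"offset": [0,0,-0.01],"dr": [0,0,0]}
    - {"offset": [0,0,-0.02],"dr": [0,0,0]}
    - {"offset": [0,0,-0.034],"dr": [0,0,0]}
    - {"offset": [0,0,-0.049],"dr": [0,0,0]}
    - {"offset": [0,0,-0.064],"dr": [0,0,0]}
    - {"offset": [0,0,-0.078],"dr": [0,0,0]}
    - {"offset": [0,0,-0.089],"dr": [0,0,0]}
    - {"offset": [0,0,-0.095],"dr": [0,0,0]}
    - {"offset": [0,0,-0.098],"dr": [0,0,0]}
    - {"offset": [0,0,-0.098],"dr": [0,0,0]}

```text
time_s: 17.57
position: [0.3734, -0.1506, 0.1499]
tcp_rot: [[0.486, 0.528, 0.696], [0.304, -0.849, 0.431], [0.819, 0.002, -0.574]]
force: [0.2, -0.1, -0.7]
opening: 0.002
grasp_force: 0.0
```

```bash
python3 - <<'E'
from door import *
Rt[:]=down(0); P=np.array([.40,-.18,.267])
import door; door.Rt=Rt
print(s["time_s"]);check(P,20);plan(s,P,Rt,20)
E
```

```text
17.5667
[-76.  38. 134.  68.  55. -81.] 0.0 max deg/s 61
[-74.  35. 134.  67.  53. -75.] 0.0 max deg/s 66
[-73.  32. 133.  66.  51. -69.] 0.0 max deg/s 72
[-71.  29. 132.  64.  50. -63.] 0.0 max deg/s 77
[-69.  27. 131.  62.  48. -56.] 0.0 max deg/s 83
[-67.  24. 130.  59.  47. -48.] 0.0 max deg/s 88
[-65.  22. 129.  56.  45. -41.] 0.0 max deg/s 92
[-63.  20. 128.  52.  44. -33.] 0.0 max deg/s 97
[-61.  18. 126.  47.  44. -24.] 0.0 max deg/s 100
[-58.  16. 124.  42.  43. -16.] 0.0 max deg/s 101
[-56.  15. 123.  37.  43.  -7.] 0.0 max deg/s 102
[-54.  14. 121.  32.  44.   1.] 0.0 max deg/s 100
[-52.  14. 119.  27.  45.   9.] 0.0 max deg/s 96
[-50.  13. 117.  22.  46.  17.] 0.0 max deg/s 92
[-48.  13. 115.  17.  48.  24.] 0.0 max deg/s 86
[-46.  13. 114.  13.  50.  30.] 0.0 max deg/s 79
[-44.  13. 112.   9.  52.  36.] 0.0 max deg/s 72
[-42.  13. 110.   6.  55.  42.] 0.0 max deg/s 65
[-40.  13. 108.   3.  58.  47.] 0.0 max deg/s 59
[-39.  14. 106.   0.  61.  51.] 0.0 max deg/s 54
offset [ 0.0999  0.0393 -0.0613] dr [-15.16 -53.57  29.42]
[{"offset": [0.0007, 0.0003, -0.0004], "dr": [-0.
[... 564 characters left out ...]
.0306], "dr": [-7.6, -26.8, 14.7]}, {"offset": [0.0574, 0.0226, -0.0352], "dr": [-8.7, -30.8, 16.9]}, {"offset": [0.0647, 0.0255, -0.0397], "dr": [-9.8, -34.7, 19.1]}, {"offset": [0.0717, 0.0282, -0.044], "dr": [-10.9, -38.5, 21.1]}, {"offset": [0.0783, 0.0308, -0.048], "dr": [-11.9, -42.0, 23.1]}, {"offset": [0.0843, 0.0332, -0.0517], "dr": [-12.8, -45.2, 24.8]}, {"offset": [0.0895, 0.0352, -0.0549], "dr": [-13.6, -48.0, 26.4]}, {"offset": [0.0938, 0.0369, -0.0575], "dr": [-14.2, -50.3, 27.6]}, {"offset": [0.0971, 0.0382, -0.0595], "dr": [-14.7, -52.1, 28.6]}, {"offset": [0.0992, 0.039, -0.0608], "dr": [-15.0, -53.2, 29.2]}, {"offset": [0.0999, 0.0393, -0.0613], "dr": [-15.2, -53.6, 29.4]}]
```

Request:
servo_tool:
  targets:
    - {"offset": [0.003,0.001,-0.002],"dr": [-0.4,-1.5,0.8]}
    - {"offset": [0.008,0.003,-0.005],"dr": [-1.2,-4.2,2.3]}
    - {"offset": [0.013,0.005,-0.008],"dr": [-2,-7,3.8]}
    - {"offset": [0.018,0.007,-0.011],"dr": [-2.8,-9.8,5.4]}
    - {"offset": [0.023,0.009,-0.014],"dr": [-3.6,-12.6,6.9]}
    - {"offset": [0.028,0.011,-0.017],"dr": [-4.4,-15.4,8.5]}
    - {"offset": [0.034,0.013,-0.021],"dr": [-5.2,-18.3,10]}
    - {"offset": [0.039,0.015,-0.024],"dr": [-6,-21.1,11.6]}
    - {"offset": [0.045,0.018,-0.028],"dr": [-6.8,-24,13.2]}
    - {"offset": [0.05,0.02,-0.031],"dr": [-7.6,-26.8,14.7]}
    - {"offset": [0.056,0.022,-0.034],"dr": [-8.4,-29.7,16.3]}
    - {"offset": [0.061,0.024,-0.037],"dr": [-9.2,-32.6,17.9]}
    - {"offset": [0.066,0.026,-0.041],"dr": [-10,-35.5,19.5]}
    - {"offset": [0.072,0.028,-0.044],"dr": [-10.9,-38.4,21.1]}
    - {"offset": [0.077,0.03,-0.047],"dr": [-11.7,-41.3,22.7]}
    - {"offset": [0.082,0.032,-0.05],"dr": [-12.5,-44.2,24.3]}
    - {"offset": [0.088,0.034,-0.054],"dr": [-13.3,-47.1,25.9]}
    - {"offset": [0.093,0.036,-0.057],"dr": [-14.1,-50,27.4]}
    - {"offset": [0.097,0.038,-0.06],"dr": [-14.8,-52.2,28.7]}
    - {"offset": [0.1,0.039,-0.061],"dr": [-15.2,-53.6,29.4]}

```text
time_s: 19.23
position: [0.4008, -0.1782, 0.2666]
tcp_rot: [[1.0, 0.002, -0.003], [0.002, -1.0, 0.0], [-0.003, -0.0, -1.0]]
force: [0.2, 0.5, -0.5]
opening: 0.007
grasp_force: 0.0
```

```bash
python3 - <<'E'
import pickle,cv2
from door import *
d=pickle.load(open("c0.pkl","rb"))
def lid(c,box):
    h=cv2.cvtColor(np.ascontiguousarray(c["color"]),cv2.COLOR_RGB2HSV);m=cv2.inRange(h,(105,120,60),(125,255,255));x0,x1,y0,y1=box
    n,L,st,ce=cv2.connectedComponentsWithStats(m[y0:y1,x0:x1]);k=1+st[1:,4].argmax();print(st[k],ce[k]+[x0,y0])
    ys,xs=np.nonzero(L==k);return xs+x0,ys+y0
# model check: lid outline projected for candidate centres in the top view (side bottom of lid ~12 mm lower)
for n,box,b in [("top",(150,190,228,258),0),("scene",(375,408,138,162),0)]:
    c=d[n];xs,ys=lid(c,box);m=np.zeros((480,640),np.uint8);m[ys,xs]=1
    T=np.linspace(0,6.28,60)
    best=[]
    for x in np.arange(.500,.530,.001):
        for y in np.arange(.335,.366,.001):
            for hz in (.055,.06):
                pts=np.array([proj(c,[x+.028*np.cos(t),y+.028*np.sin(t),z]) for t in T for z in(hz,.075)],np.float32)
                k=np.zeros_like(m);cv2.fillConvexPoly(k,cv2.convexHull((pts*16).round().astype(np.int32)),1,shift=4)
                best.append(((k!=m).sum(),x,y,hz))
    best.sort();print(n,np.array(best[:6]).round(3).tolist(),np.array(best[:12]).mean(0).round(4))
print(s["time_s"],p0,R0.round(3).tolist(),q.round(1))
E
```

```text
[  9   6  19  19 266] [167.80075188 243.17293233]
top [[158.0, 0.515, 0.358, 0.06], [159.0, 0.515, 0.353, 0.06], [160.0, 0.507, 0.361, 0.06], [160.0, 0.515, 0.355, 0.06], [161.0, 0.51, 0.36, 0.06], [161.0, 0.512, 0.363, 0.06]] [1.605e+02 5.132e-01 3.594e-01 6.000e-02]
[ 10   4  18  16 233] [393.6695279 149.472103 ]
scene [[130.0, 0.507, 0.36, 0.06], [130.0, 0.508, 0.36, 0.06], [130.0, 0.509, 0.357, 0.06], [130.0, 0.51, 0.365, 0.06], [130.0, 0.511, 0.365, 0.06], [131.0, 0.51, 0.364, 0.06]] [1.306667e+02 5.112000e-01 3.615000e-01 6.000000e-02]
19.2333 [ 0.40077973 -0.17816905  0.26656297] [[1.0, 0.002, -0.003], [0.002, -1.0, 0.0], [-0.003, -0.0, -1.0]] [-3.860e+01  1.380e+01  1.057e+02 -1.000e-01  6.070e+01  5.130e+01]
```

```bash
python3 - <<'E'
import pickle,cv2
from h import *
d=pickle.load(open("c0.pkl","rb"))
for n,box,p in [("top",(150,190,228,258),(167.8,243.2)),("scene",(375,408,138,162),(393.7,149.5))]:
    c=d[n];h=cv2.cvtColor(np.ascontiguousarray(c["color"]),cv2.COLOR_RGB2HSV);m=cv2.inRange(h,(100,90,30),(130,255,255))
    k=np.zeros_like(m);x0,x1,y0,y1=box;k[y0:y1,x0:x1]=m[y0:y1,x0:x1]>0
    _,L,st,ce=cv2.connectedComponentsWithStats(k);m=(L==1+st[1:,4].argmax()).astype(np.uint8);print(n,st[1:].tolist(),ce[1:])
    T=np.linspace(0,6.28,40);best=[]
    for r in(.022,.025,.028):
     for hz in(.055,.062,.069):
      for x in np.arange(.500,.530,.002):
       for y in np.arange(.335,.366,.002):
        pts=np.array([proj(c,[x+r*np.cos(t),y+r*np.sin(t),z]) for t in T for z in(hz,.075)],np.float32)
        kk=np.zeros_like(m);cv2.fillConvexPoly(kk,cv2.convexHull((pts*16).round().astype(np.int32)),1,shift=4)
        best.append(((kk!=m).sum(),x,y,r,hz))
    best.sort();print(np.array(best[:5]).round(3).tolist()); print([ray(c,*p,z)[:2].round(4).tolist() for z in(.068,.072,.075)])
E
```

```text
top [[159, 234, 19, 19, 277], [177, 241, 7, 14, 20]] [[167.71119134 243.10469314]
 [181.15       247.25      ]]
[[14.0, 0.512, 0.359, 0.022, 0.062], [18.0, 0.512, 0.357, 0.022, 0.069], [19.0, 0.512, 0.359, 0.022, 0.055], [20.0, 0.512, 0.359, 0.022, 0.069], [24.0, 0.512, 0.357, 0.022, 0.062]]
[[0.5125, 0.3586], [0.5121, 0.3576], [0.5118, 0.3568]]
scene [[385, 142, 19, 16, 246], [382, 160, 2, 2, 3]] [[393.6504065  149.57723577]
 [382.33333333 160.66666667]]
[[13.0, 0.514, 0.357, 0.022, 0.062], [15.0, 0.514, 0.359, 0.022, 0.062], [18.0, 0.516, 0.355, 0.025, 0.069], [20.0, 0.514, 0.355, 0.025, 0.069], [23.0, 0.516, 0.357, 0.022, 0.062]]
[[0.5144, 0.3586], [0.5158, 0.3551], [0.5169, 0.3525]]
```

Request:
servo_tool:
  targets:
    - {"offset": [0.001,-0.005,0],"dr": [0,0,0]}
    - {"offset": [0.004,-0.018,0],"dr": [0,0,0]}
    - {"offset": [0.009,-0.042,0],"dr": [0,0,0]}
    - {"offset": [0.015,-0.073,0],"dr": [0,0,0]}
    - {"offset": [0.022,-0.106,0],"dr": [0,0,0]}
    - {"offset": [0.029,-0.139,0],"dr": [0,0,0]}
    - {"offset": [0.036,-0.172,0],"dr": [0,0,0]}
    - {"offset": [0.043,-0.205,0],"dr": [0,0,0]}
    - {"offset": [0.05,-0.238,0],"dr": [0,0,0]}
    - {"offset": [0.057,-0.271,0],"dr": [0,0,0]}
    - {"offset": [0.064,-0.304,0],"dr": [0,0,0]}
    - {"offset": [0.071,-0.337,0],"dr": [0,0,0]}
    - {"offset": [0.078,-0.37,0],"dr": [0,0,0]}
    - {"offset": [0.085,-0.403,0],"dr": [0,0,0]}
    - {"offset": [0.092,-0.436,0],"dr": [0,0,0]}
    - {"offset": [0.099,-0.468,0.005],"dr": [0,0,0]}
    - {"offset": [0.105,-0.497,0.01],"dr": [0,0,0]}
    - {"offset": [0.11,-0.519,0.015],"dr": [0,0,0]}
    - {"offset": [0.112,-0.531,0.021],"dr": [0,0,0]}
    - {"offset": [0.113,-0.536,0.027],"dr": [0,0,0]}

```text
time_s: 20.9
position: [0.5115, 0.3587, 0.2381]
tcp_rot: [[1.0, 0.004, -0.002], [0.004, -1.0, -0.0], [-0.002, 0.0, -1.0]]
force: [0.8, -0.4, -0.5]
opening: 0.002
grasp_force: 0.0
```

Request:
servo_tool:
  targets:
    - {"offset": [0,0,0.003],"dr": [0,0,0]}
    - {"offset": [0,0,0.012],"dr": [0,0,0]}
    - {"offset": [0,0,0.027],"dr": [0,0,0]}
    - {"offset": [0,0,0.045],"dr": [0,0,0]}
    - {"offset": [0,0,0.063],"dr": [0,0,0]}
    - {"offset": [0,0,0.08],"dr": [0,0,0]}
    - {"offset": [0,0,0.093],"dr": [0,0,0]}
    - {"offset": [0,0,0.1],"dr": [0,0,0]}
    - {"offset": [0,0,0.103],"dr": [0,0,0]}
    - {"offset": [0,0,0.103],"dr": [0,0,0]}
    - {"offset": [0,0,0.103],"dr": [0,0,0]}

```text
time_s: 21.82
position: [0.5131, 0.3567, 0.1372]
tcp_rot: [[1.0, 0.001, 0.0], [0.001, -1.0, 0.0], [0.0, -0.0, -1.0]]
force: [0.7, 0.3, 0.5]
opening: 0.006
grasp_force: 0.0
```

```bash
python3 - <<'E'
from rig import bot,viewer
import cv2
from h import *
s=bot.read_state();print(s["time_s"],s["position"],s["force"])
c=viewer.capture("scene");a=cv2.resize(c["color"][110:310,220:470,::-1],None,fx=3,fy=3,interpolation=cv2.INTER_CUBIC);cv2.imwrite("pics/s8.png",a)
P=np.array(s["position"]);P[2]-=.019;print(((proj(c,P)-[219.5,109.5])*3).round())
E
```

```text
21.8167 [0.51314284 0.35671495 0.13721129] [0.65925202 0.29362418 0.52517184]
[528.  81.]
```

View pics/s8.png

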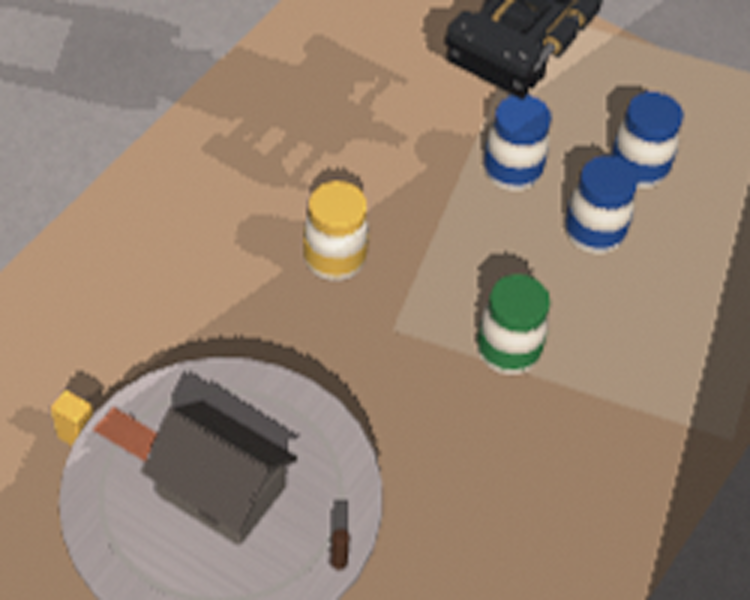

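The fingertips at (522,90) are above the nearest blue jar's lid (522,118), and the wheel is still lined up. I'll lower 21 mm and hold.

Request:
servo_tool:
  targets:
    - {"offset": [0,-0.001,0.004],"dr": [0,0,0]}
    - {"offset": [0,-0.001,0.009],"dr": [0,0,0]}
    - {"offset": [0,-0.001,0.014],"dr": [0,0,0]}
    - {"offset": [0,-0.001,0.018],"dr": [0,0,0]}
    - {"offset": [0,-0.001,0.021],"dr": [0,0,0]}
    - {"offset": [0,-0.001,0.021],"dr": [0,0,0]}
    - {"offset": [0,-0.001,0.021],"dr": [0,0,0]}
    - {"offset": [0,-0.001,0.021],"dr": [0,0,0]}
    - {"offset": [0,-0.001,0.021],"dr": [0,0,0]}
    - {"offset": [0,-0.001,0.021],"dr": [0,0,0]}
    - {"offset": [0,-0.001,0.021],"dr": [0,0,0]}
    - {"offset": [0,-0.001,0.021],"dr": [0,0,0]}
    - {"offset": [0,-0.001,0.021],"dr": [0,0,0]}
    - {"offset": [0,-0.001,0.021],"dr": [0,0,0]}
    - {"offset": [0,-0.001,0.021],"dr": [0,0,0]}
    - {"offset": [0,-0.001,0.021],"dr": [0,0,0]}
    - {"offset": [0,-0.001,0.021],"dr": [0,0,0]}
    - {"offset": [0,-0.001,0.021],"dr": [0,0,0]}
    - {"offset": [0,-0.001,0.021],"dr": [0,0,0]}
    - {"offset": [0,-0.001,0.021],"dr": [0,0,0]}

```text
time_s: 23.53
position: [0.5127, 0.358, 0.1156]
tcp_rot: [[1.0, 0.001, -0.0], [0.001, -1.0, 0.0], [-0.0, -0.0, -1.0]]
force: [0.0, 0.2, -0.2]
opening: 0.004
grasp_force: 0.0
```

Request:
servo_tool:
  targets:
    - {"offset": [0,0,0],"dr": [0,0,0]}
    - {"offset": [0,0,0],"dr": [0,0,0]}
    - {"offset": [0,0,0],"dr": [0,0,0]}
    - {"offset": [0,0,0],"dr": [0,0,0]}
    - {"offset": [0,0,0],"dr": [0,0,0]}
    - {"offset": [0,0,0],"dr": [0,0,0]}
    - {"offset": [0,0,0],"dr": [0,0,0]}
    - {"offset": [0,0,0],"dr": [0,0,0]}
    - {"offset": [0,0,0],"dr": [0,0,0]}
    - {"offset": [0,0,0],"dr": [0,0,0]}
    - {"offset": [0,0,0],"dr": [0,0,0]}
    - {"offset": [0,0,0],"dr": [0,0,0]}
    - {"offset": [0,0,0],"dr": [0,0,0]}
    - {"offset": [0,0,0],"dr": [0,0,0]}
    - {"offset": [0,0,0],"dr": [0,0,0]}
    - {"offset": [0,0,0],"dr": [0,0,0]}
    - {"offset": [0,0,0],"dr": [0,0,0]}
    - {"offset": [0,0,0],"dr": [0,0,0]}
    - {"offset": [0,0,0],"dr": [0,0,0]}
    - {"offset": [0,0,0],"dr": [0,0,0]}

```text
time_s: 25.2
position: [0.5127, 0.358, 0.1156]
tcp_rot: [[1.0, 0.001, -0.0], [0.001, -1.0, 0.0], [-0.0, -0.0, -1.0]]
force: [-0.4, 0.3, -0.3]
opening: 0.005
grasp_force: 0.0
```

```bash
python3 - <<'E'
from rig import bot,ticket
s=bot.read_state();print(s["time_s"],s["position"],s["force"])
print(ticket.hand_in())
E
```

```text
25.2 [0.51267197 0.3580201  0.11563733] [-0.3722998   0.33839352 -0.29543615]
the job is handed in; nothing more can be done
None
```

The job is handed in at 25.2 s: the camera puts the doorway about 1° from the pointer (single readings 0.5° to 1.8°), I pointed at it for over 2 s from 22 mm in front with the fingers angled in about 45° from straight on, and the arm finished pointing about 22 mm above the lid of the nearest blue jar, with no sign of contact except at the peg.

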